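# Clear the vise and clamp a frame rail

## Robot

A 7-joint arm with a two-finger parallel gripper is mounted at the origin on the work surface. World frame = base frame: x ahead of the robot, y to its left, z up, the work surface at z = 0. Lengths are in m, angles in rad, forces in N, time in s.
With the tool pointing down it reaches from about 0.35 to 0.9 m from the base axis. Payload 8.1 kg.
Tool frame: the origin (TCP) lies at the very end of the fingers, on their centre line; the grasp point (between the pads) lies 19 mm behind it (arm.tcp_to_grasp is the z of the grasp point in the tool frame, in m); z points along the fingers, y is the line along which they close (so a half turn about z gives the same grasp; the last joint's range is limited). The gripper opens to 92 mm and grips with 3 to 60 N. Pads are 19 mm wide; open, the fingers measure 130 mm over their backs; the gripper's body (75 mm by 190 mm) begins 47 mm behind the grasp point.
Start: joints at [-1.374, 0.434, 0.025, 1.573, -0.012, 1.134, -0.075], TCP at [0.185, 0.597, 0.227] pointing down, gripper open.
Joint ranges: [-2.62, 2.62], [-0.44, 2.09], [-1.27, 1.32], [0.08, 2.57], [-1.32, 4.46], [0.12, 2], [-2.74, 2.74]. Speed limits (rad/s): [2.22, 2.22, 3.01, 3.01, 3.14, 3.14, 3.14].

## Interface

Orientations are given as a rotation vector (axis times angle).
In Python, from cell import readout, vision, sign_off, arm gives the robot as it stands. The module is installed in compiled form; this text tells all that it offers.
- The arm moves only by the shell command python3 -m creep 'ROWS' [FORCE]. ROWS is JSON, a list of rows, each a list of 5 numbers: the shift along the tool's x, y, z in units of 4 cm (1.0 is 4 cm), then the turn about the tool's z in units of 4 degrees (1.0 is 4 degrees), then the opening, from 0 (shut) to 1 (fully open). A call has 1 to 12 rows; each row shifts and turns the commanded pose from where the row before left it, along the tool's axes as they then stand; what a row does not reach is not made up. A row lasts 1/8 s, in which the tool goes at most 62.5 mm and 10.7 degrees, less where a joint would pass 70% of its speed; a pose out of reach is approached as far as the arm can. A call with a number of a shift or a turn outside -1 to 1 is refused whole. A call with a gripper value outside its range is refused whole. The fingers move at their own pace and stop on an object; FORCE is the grip in N (left out, the last holds). Time passes only in rows, so rows that do not move let the fingers close. It gives the time, the measured TCP pose, the force, the opening and the grip force at its end, in the units of the state.
- readout.observe(): the state, without advancing time (a new reading comes with each control period).
- vision.get_image(name): name is "side" or "top" or "wrist"; returns a dict with "pixels" (480x640x3 uint8, blue, green, red), "z_map" (480x640 float32, m along the optical axis (not along the pixel's ray), 0 where there is no reading), "camera_matrix" (3x3 intrinsics, pixels), "k1" (the pictures are not rectified: a ray, as slopes to the right and down, at radius r is drawn at 1 + k1 r^2 times it, then the intrinsics apply), "position" and "rotation" of the camera in the world. Camera axes: x right, y up, looking along -z (the intrinsics and any distortion apply to the point x, -y, -z); pixel columns grow to the right and rows downward; lengths in m; the calibration is good to about 2 mm. A picture is of the moment at which its call begins.
- sign_off(): hands the job in; it is judged then, once.
The state is a dict: "clock": time; "joints": joint angles; "dq": joint speeds; "joint_efforts": joint torques, N m; "position": TCP position; "ee_rot": TCP orientation; "force": force on the tool from outside, world axes, zero at the start; "ft_torque": the same for the moment, N m; "width": opening from 0.0 (shut) to 1.0 (fully open); "gripper_force": force on a finger pad.
Only numpy, scipy, OpenCV 4.12 (cv2) and the standard library are available. Lean on these libraries where they do the work, as an engineer would, in place of code of your own. Each camera call takes 0.05 s, during which the arm holds its last target. There are 200 camera calls.

## Task

Take the leftover offcut that stands between the jaws out of the drill vise and put it in the grey scrap bin. Then crank the vise handle clockwise until the rubber-faced jaw has pushed the wooden frame rail flat against the fixed jaw and clamps it firmly, clearly past first touch but without crushing it. Leave the handle as it is and leave the other things on the counter undisturbed.

Things in the scene. Friction and masses are not known exactly. Their poses are not given: they have to be found in the camera images.
- vise: Grey drill vise on a 200 x 150 mm plywood riser (x -90 to 110), fixed to the counter. Origin on the counter; its +x runs along the screw from the handle to the fixed jaw, z up. The bed that carries the work is at z 55 mm, 100 mm wide. Jaw tops at z 105 mm or less. Screw axis at y 0, z 80 mm. Screw bearing at x -88 to -64, top z 105.
- guard_edge (a point): Middle of the front edge of a dark steel guard plate standing over the crank: vise x -134 to -68, y -65 to 65, z 150 to 154 mm. A gripper pointing straight down on the handle strikes it; one tilted back about 40 degrees (fingers pointing down and forward, along the vise's +x) clears it.
- hub (a point): Crank centre, on the screw axis at the handle side of the crank arm (vise x -112, y 0, z 80 mm). Clockwise seen from the handle end (knob at the top goes to the vise's -y) closes the vise, 20 mm a turn; about one and a half turns are needed. Friction, about 0.4 N m or 9 N at the knob, holds it where it is left. It starts with the knob within 1.1 rad of straight up.
- knob_mid (a point): Point to grip on the crank's black knob: a cylinder of 18 mm diameter, 48 mm long, parallel to the screw, its axis 45 mm from the screw's, spinning freely on its pin. The knob reaches from 2 to 50 mm in front of the crank arm's face; this point is on its axis, 32 mm in front of that face (vise x -144).
- slide_jaw: The sliding jaw, driven by the crank along the vise's x: a grey block 100 mm wide, z 56 to 103 mm of the vise, with a springy black rubber facing, 90 mm wide, z 62 to 102, that gives up to 10 mm as it clamps. Axes as the vise's; origin on the counter on the vise's centre line; the unloaded facing's working surface is at its x +8.5 mm.
- jaw_mid (a point): Middle of the rubber facing's working surface when it is not loaded; it moves with the sliding jaw, to the vise's +x as the crank closes. Firm clamping is felt at the knob: from the 9 N that turns it freely, the pull rises to about 14 to 19 N (each N of clamping adds 0.07 N). More than 22 N at the knob would crush the rail.
- fixed_face (a point): Middle of the fixed jaw's face (vise x 70, y 0, z 80 mm; the jaw is 100 mm wide, top at z 105 mm).
- rail: Length of brown wooden picture-frame rail lying loose on the vise bed along the jaws: 30 mm thick (x) at the foot, 150 mm long (y), 44 mm high, the top 10 mm only 18 mm thick. Origin at the centre of its underside. It starts a few mm off the fixed jaw and slightly askew; clamping squares it. Clamped, its x in the vise frame is 55 mm.
- offcut: Thin brown wooden offcut standing on end on the vise bed between the rubber facing and the rail: 10 mm (x) by 40 mm (y) by 90 mm high, its top 40 mm above the jaws. Origin at the centre of its underside. Grip it across its 40 mm width above the jaws. About 30 g.
- bin: Low open grey plastic scrap bin, 200 x 150 mm, walls 60 mm high and 4 mm thick, floor about 4 mm; origin at the centre of its underside. Left or right of the vise. A small wood scrap lies at its +x end.
- screwdriver: A screwdriver lying on the counter; leave alone. Origin at its underside.
- tape: A tape measure standing on the counter, 65 x 35 x 60 mm; leave alone. Origin at its underside.
- jar: A glass jar, 60 mm across, 75 mm high; leave alone. Origin at its underside.
- wrench: A wrench lying on the counter beyond the vise; leave alone. Origin at its underside.
- frame_corner: A brown L-shaped corner of a picture frame lying flat, arms 160 and 135 mm, 22 mm high; leave alone. Origin at its underside.
Mind the look-alikes: they are no part of the job. Several things have the shape of the bin; the one meant has the colours described above.

How it is judged:
By the outcome, as a careful person would: the job done as asked, in the order asked, and still so for the second after the job is handed in, with the robot touching nothing.
It also fails if it takes over 72 s, if anything falls off the work surface, if the arm or the gripper's body presses on something with over 40 N, if the wrist force passes 120 N, or if a joint passes its speed limit or range.

## Working session

There is one attempt and no reset: what is moved stays moved. The work goes in short steps, Python scripts to look and compute and a shell command to move; the robot and the scene stay as the last step left them, time stands still between calls to the robot, and variables do not carry over. Pictures are saved under pics/ and viewed, at most 10 in all, crops included, and the job is handed in when it is done.

```bash
ls; mkdir -p pics
python3 - <<'E'
from cell import readout, vision, arm
import cv2,numpy as np
print(readout.observe()); print([a for a in dir(arm) if a[0]!='_'])
for n in("side","top"):
    d=vision.get_image(n); cv2.imwrite(f"pics/{n}0.png",d["pixels"]); np.savez(f"{n}0.npz",**d)
    print(n,d["camera_matrix"],d["k1"],d["position"],d["rotation"])
E
```

```text
pics
{'clock': 0.0, 'joints': array([-1.37357939,  0.43519651,  0.02499009,  1.57407379, -0.01163302,
        1.13394741, -0.07510175]), 'dq': array([ 0.00063784, -0.00136223,  0.00035311,  0.00037087, -0.00040967,
        0.00067519, -0.00197964]), 'joint_efforts': array([-1.17861258e-03, -6.67858672e+01,  9.84564275e-01, -3.14457464e+01,
       -6.06346875e-02,  4.30490007e-02,  1.66990621e-04]), 'position': array([0.18450032, 0.59664428, 0.22597059]), 'ee_rot': array([-4.69329559e-01, -3.10622639e+00,  2.31782670e-03]), 'force': array([-8.99423121e-04,  7.21771577e-02, -1.05678558e+00]), 'ft_torque': array([-0.05210056,  0.00841345,  0.0024922 ]), 'gripper_force': 0.0, 'width': 0.9974829148281035}
['PlanningError', 'tcp_to_grasp']
side [[596.73311021   0.         317.76284538]
 [  0.         596.73311021 235.77433736]
 [  0.           0.           1.        ]] -0.023745374210324292 [0.45264579 1.0319518  0.8946807 ] [ 0.04327662 -1.41766721 -2.75948464]
top [[443.21744414   0.         320.391133  ]
 [  0.         443.21744414 244.35571677]
 [  0.           0.           1.        ]] -0.08849130019265133 [ 0.36796229 -0.0545108   1.3965697 ] [ 0.06655159 -0.08592835 -1.59298125]
```

```bash
python3 -m creep --help 2>&1 | head -20
```

```text
invalid input: not JSON, or not a number
```

View pics/top0.png

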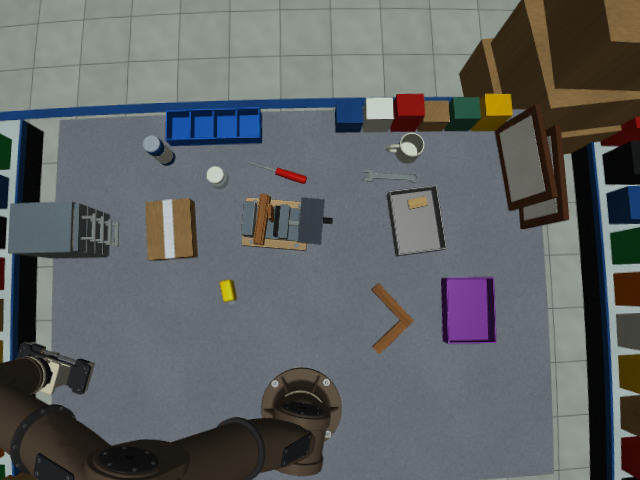

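View pics/side0.png

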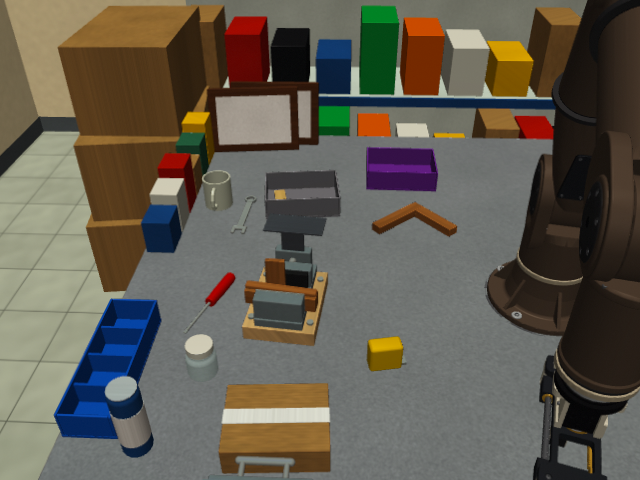

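The top view shows the vise at (275,222), with its handle and guard to the right at (313,220), the rail and offcut at (263,220), and the grey bin with the scrap at (417,220). The purple bin is a look-alike. The side view confirms this: offcut at (274,272), guard at (295,225).

```bash
cat > h.py <<'E'
import numpy as np, cv2
from scipy.spatial.transform import Rotation as R
def cloud(d):
    K=d["camera_matrix"]; k=float(d["k1"]); v,u=np.mgrid[0:480,0:640].astype(float)
    x=(u-K[0,2])/K[0,0]; y=(v-K[1,2])/K[1,1]; a,b=x.copy(),y.copy()
    for _ in range(6):
        s=1+k*(a*a+b*b); a,b=x/s,y/s
    z=d["z_map"]; P=np.stack([a*z,-b*z,-z],-1)
    W=P@R.from_rotvec(d["rotation"]).as_matrix().T+d["position"]; W[z==0]=np.nan
    return W
def rect(p):
    c,s,a=cv2.minAreaRect((p[:,:2]*1000).astype(np.float32)); return np.round(c,1),np.round(s,1),round(a,1)
E
python3 - <<'E'
from h import *
for n in("top","side"):
    d=np.load(n+"0.npz"); W=cloud(d); im=d["pixels"]; hsv=cv2.cvtColor(im,cv2.COLOR_BGR2HSV)
    brown=(hsv[...,0]<20)&(hsv[...,1]>90)
    x,y,z=W[...,0],W[...,1],W[...,2]
    box=(x>.4)&(x<.72)&(y>-.15)&(y<.25)
    print(n,"z hist",np.histogram(z[box&(z>.02)],bins=np.arange(.02,.2,.01))[0])
    def show(t,m):
        m=cv2.morphologyEx(m.astype(np.uint8),cv2.MORPH_OPEN,np.ones((2,2)))>0
        p=W[m]
        if len(p)>4: print(t,len(p),"med",p.mean(0).round(4),"z",np.median(p[:,2]).round(4),rect(p))
    show("guard",box&(z>.145)&(z<.165)&~brown)
    show("offcut",box&(z>.125)&(z<.165)&brown)
    show("rail",box&(z>.085)&(z<.115)&brown)
    show("jaws",box&(z>.085)&(z<.115)&~brown)
    show("riser",box&(z>.008)&(z<.045)&brown)
    show("knob",box&(y<-.0)&(z>.05)&(z<.145)&(im.max(-1)<45))
    show("bin",(x>.4)&(x<.75)&(y<-.15)&(y>-.5)&(z>.05)&(z<.07))
    show("scrap",(x>.4)&(x<.75)&(y<-.15)&(y>-.5)&(z>.008)&(z<.05)&brown)
E
```

```text
top z hist [ 121  625  116  419   79  133  218  437  835   20   17   53   87 1007
   11    0    0]
guard 1054 med [nan nan nan] z nan (array([572.3, -52.4]), array([ 65.2, 156.9]), 79.5)
offcut 59 med [0.5881 0.0701 0.1319] z 0.1416 (array([598.3,  70.9]), array([57.5,  8.1]), 0.4)
rail 483 med [nan nan nan] z nan (array([573.3,  94.5]), array([ 41.7, 148.7]), 79.0)
jaws 921 med [nan nan nan] z nan (array([573.9,  77.8]), array([185.1, 108.1]), 83.6)
riser 597 med [nan nan nan] z nan (array([609.1,  57.8]), array([191.5, 232.7]), 83.9)
knob 45 med [nan nan nan] z nan (array([559.9, -98.2]), array([13.8, 31.5]), 14.0)
bin 342 med [ 0.5755 -0.3877  0.0362] z 0.0509 (array([ 571.9, -383.6]), array([209.4, 170.9]), 6.1)
side z hist [ 404 1074  305  316  287  481  551  884 1480  165  160  162  188 1083
    2    0    0]
guard 1123 med [nan nan nan] z nan (array([ 576.5, -147.2]), array([161.3, 288.4]), 1.4)
offcut 214 med [0.5901 0.0761 0.1346] z 0.1354 (array([579.6,  42.4]), array([90.5, 37. ]), 71.1)
rail 838 med [nan nan nan] z nan (array([566.7, 102.6]), array([160.8,  61.4]), 23.3)
jaws 1870 med [nan nan nan] z nan (array([534.5,   8.8]), array([326.5,  94.5]), 72.3)
riser 1704 med [nan nan nan] z nan (array([568.7,  80.8]), array([246.8, 217.3]), 18.7)
knob 297 med [nan nan nan] z nan (array([567.5, -99.6]), array([ 46.3, 192.6]), 4.2)
bin 661 med [nan nan nan] z nan (array([ 562.2, -410.8]), array([294.8, 154.1]), 32.3)
```

Run:
```python
from h import *
for n in("top","side"):
    d=np.load(n+"0.npz"); W=cloud(d); im=d["pixels"]; hsv=cv2.cvtColor(im,cv2.COLOR_BGR2HSV)
    brown=(hsv[...,0]<20)&(hsv[...,1]>90)
    x,y,z=W[...,0],W[...,1],W[...,2]
    box=(x>.45)&(x<.7)&(y>-.16)&(y<.2)
    def show(t,m,o=1):
        m=m.astype(np.uint8)
        if o: m=cv2.morphologyEx(m,cv2.MORPH_OPEN,np.ones((3,3)))
        k,l,s,_=cv2.connectedComponentsWithStats(m)
        if k<2: print(t,"none");return
        i=1+np.argmax(s[1:,4]); p=W[(l==i)]
        print(t,len(p),"mean",p.mean(0).round(4),"zmed",np.median(p[:,2]).round(4),rect(p),"px",s[i][:4])
    show("guard",box&(z>.145)&(z<.165)&~brown)
    show("offcut",box&(z>.12)&(z<.165)&brown,0)
    show("offcut top",box&(z>.14)&(z<.165)&brown,0)
    show("rail",box&(z>.092)&(z<.108)&brown)
    show("riser",box&(z>.008)&(z<.045)&brown)
    show("dark",box&(y<-.08)&(z>.03)&(z<.145),0)
    show("bin",(x>.4)&(x<.75)&(y<-.2)&(y>-.5)&(z>.05)&(z<.07),0)
    show("scrap",(x>.4)&(x<.75)&(y<-.2)&(y>-.5)&(z>.008)&(z<.05)&brown)
top=np.load("top0.npz")["pixels"];side=np.load("side0.npz")["pixels"]
a=cv2.resize(top[185:260,230:345],(0,0),fx=5,fy=5,interpolation=2);b=cv2.resize(side[205:350,235:345],(0,0),fx=2.58,fy=2.58,interpolation=2)[:375]
a=np.hstack([a[:, :515],b[:375,:285]]); print(a.shape); cv2.imwrite("pics/c1.png",a)
```

```text
guard 1052 mean [ 0.5566 -0.0459  0.1541] zmed 0.1541 (array([557.1, -45.8]), array([ 65.8, 130.1]), 83.9) px [298 198  27  47]
offcut 59 mean [0.5891 0.0719 0.143 ] zmed 0.1442 (array([589.3,  71.8]), array([ 9.4, 39.5]), 89.3) px [268 204   4  15]
offcut top 49 mean [0.5913 0.0724 0.1447] zmed 0.1447 (array([590.3,  71.8]), array([ 9.4, 37.6]), 89.3) px [268 204   4  14]
rail 156 mean [0.6034 0.0995 0.0983] zmed 0.0984 (array([606.4,  98.7]), array([17.2, 86.2]), 82.4) px [258 194   9  29]
riser 224 mean [0.5048 0.0557 0.035 ] zmed 0.0346 (array([504.5,  56. ]), array([90.6, 24.4]), 83.6) px [264 239  30  10]
dark 59 mean [ 0.56   -0.0933  0.1312] zmed 0.1312 (array([561.1, -93.7]), array([27. , 17.9]), 83.9) px [323 217  10   7]
bin 403 mean [ 0.5709 -0.3763  0.0587] zmed 0.0591 (array([ 567.9, -372.8]), array([201.3, 150.7]), 6.2) px [389 185  58  70]
scrap none
guard 1113 mean [ 0.5603 -0.0398  0.1549] zmed 0.1551 (array([560.4, -42.6]), array([ 71.9, 130.6]), 84.7) px [263 213  62  24]
offcut 252 mean [0.5923 0.0776 0.1358] zmed 0.1363 (array([592.2,  75.9]), array([17.6, 39.6]
[... 245 characters left out ...]
7]), 80.7) px [245 281  72  16]
riser 1456 mean [0.5541 0.1292 0.0288] zmed 0.0329 (array([571.6,  68.8]), array([203.2, 149.2]), 83.9) px [243 272  85  72]
dark none
bin 700 mean [ 0.5688 -0.366   0.0572] zmed 0.0576 (array([ 570.4, -368.8]), array([199.7, 164.2]), 5.9) px [264 170  76  35]
scrap noneTraceback (most recent call last):
  File "<stdin>", line 24, in <module>
    return _nx.concatenate(arrs, 1, dtype=dtype, casting=casting)
           ~~~~~~~~~~~~~~~^^^^^^^^^^^^^^^^^^^^^^^^^^^^^^^^^^^^^^^
ValueError: all the input array dimensions except for the concatenation axis must match exactly, but along dimension 0, the array at index 0 has size 375 and the array at index 1 has size 374
```

```bash
python3 -m creep '[[-0.9,-0.6,0,0,1],[-1,-0.7,0,0,1],[-1,-0.7,0,0,1],[-1,-0.7,0,0,1],[-1,-0.7,0,0,1],[-1,-0.7,0,0,1],[-1,-0.7,0,0,1],[-1,-0.7,0,0,1],[-1,-0.7,0,0,1],[-1,-0.7,0,0,1],[-1,-0.7,0,0,1],[-1,-0.7,0,0,1]]' 15
python3 -m creep '[[-0.8,-0.6,0,1,1],[-0.7,-0.5,0,1,1],[0,0,0,1,1],[0,0,0,1,1],[0,0,0,1,1],[0,0,0,1,1],[0,0,0,1,1],[0,0,0,1,1],[0,0,0,1,1],[0,0,0,1,1],[0,0,0,1,1],[0,0,0,1,1]]'
cat >> h.py <<'E'
U=np.array([np.cos(np.radians(83.9)),np.sin(np.radians(83.9)),0]);V=np.array([-U[1],U[0],0]);O=np.array([.5687,.0564,0])
def vise(p): d=np.asarray(p)-O; return np.array([d@U,d@V,d[2]])
def world(x,y,z): return O+x*U+y*V+np.array([0,0,z])
def go(target,s=None):
    "total tool-frame shift, in row units, from the measured pose to a world point for the TCP"
    from cell import readout
    s=s or readout.observe(); M=R.from_rotvec(s["ee_rot"]).as_matrix()
    print("units",((np.asarray(target)-s["position"])@M/.04).round(2),"vise",(vise(s["position"])*1000).round(1),"F",s["force"].round(1))
    print("toolx,y,z in vise",(M.T@np.array([U,V,[0,0,1]]).T).round(3).tolist(),"t",s["clock"])
E
python3 - <<'E'
from h import *
go(world(.020,-.020,.18))
E
```

```text
clock: 1.6
position: [0.5419, 0.138, 0.2265]
ee_rot: [-0.469, -3.106, 0.0]
force: [-0.5, 0.3, -0.4]
width: 1.006
gripper_force: 0.0
clock: 3.1
position: [0.5833, 0.0782, 0.2264]
ee_rot: [-1.695, -2.645, 0.001]
force: [-0.3, 0.5, -0.3]
width: 1.003
gripper_force: 0.0
units [-0.17  0.13  1.16] vise [ 23.3 -12.2 226.4] F [-0.3  0.5 -0.3]
toolx,y,z in vise [[0.859, 0.512, 0.0], [0.512, -0.859, -0.001], [-0.0, 0.001, -1.0]] t 3.1
```

```bash
python3 -m creep '[[0,0,0,1,1],[0,0,0,1,1],[0,0,0,1,1],[0,0,0,1,1],[0,0,0,1,1],[0,0,0,1,1],[0,0,0,1,1],[0,0,0,0.7,1],[0,0,0,0,1]]'
python3 - <<'E'
from h import *
from cell import vision
go(world(.020,-.020,.112))
d=vision.get_image("wrist"); cv2.imwrite("pics/w1.png",d["pixels"]); W=cloud(d); x,y,z=W[...,0],W[...,1],W[...,2]
hsv=cv2.cvtColor(d["pixels"],cv2.COLOR_BGR2HSV); brown=(hsv[...,0]<20)&(hsv[...,1]>80)
m=(brown&(z>.136)&(z<.155)).astype(np.uint8); k,l,s,_=cv2.connectedComponentsWithStats(m); i=1+np.argmax(s[1:,4]); p=W[l==i]
c,sz,a=rect(p); print("offcut",c,sz,a,np.median(p[:,2]),"vise",vise([c[0]/1e3,c[1]/1e3,.145])*1000,s[i])
E
```

```text
clock: 4.22
position: [0.5834, 0.0783, 0.2264]
ee_rot: [-2.334, -2.103, 0.001]
force: [-0.4, -0.0, -0.5]
width: 1.004
gripper_force: 0.0
units [-0.08  0.19  2.86] vise [ 23.3 -12.3 226.4] F [-0.4 -0.  -0.5]
toolx,y,z in vise [[1.0, 0.003, -0.0], [0.003, -1.0, -0.001], [-0.0, 0.001, -1.0]] t 4.225
offcut [590.5  74.3] [10.8 39.7] 87.3 0.1453362996975035 vise [ 20.11520596 -19.77444031 145.        ] [ 306  241   61   21 1103]
```

View pics/w1.png

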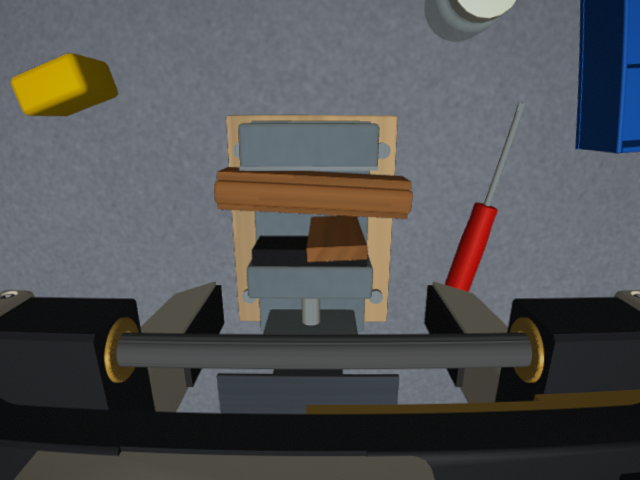

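The wrist view shows the offcut top at (336,251), between the rail and the rubber facing. Its height reads 145 mm in all three views. I'm descending to grip it.

```bash
python3 -m creep '[[-0.08,0.19,0.7,0,1],[0,0,0.9,0,1],[0,0,0.8,0,1],[0,0,0.45,0,1],[0,0,0,0,1],[0,0,0,0,0],[0,0,0,0,0],[0,0,0,0,0],[0,0,0,0,0],[0,0,0,0,0]]' 15
python3 - <<'E'
from h import *
go(world(.020,-.020,.112))
E
```

```text
clock: 5.52
position: [0.5909, 0.0742, 0.1128]
ee_rot: [2.334, 2.103, 0.0]
force: [-0.4, -0.6, -0.5]
width: 0.506
gripper_force: 0.0
units [-0.   -0.    0.02] vise [ 20.1 -20.2 112.8] F [-0.4 -0.6 -0.5]
toolx,y,z in vise [[1.0, 0.002, 0.0], [0.002, -1.0, 0.0], [0.0, -0.0, -1.0]] t 5.525
```

```bash
python3 -m creep '[[0,0,0,0,0],[0,0,0,0,0],[0,0,0,0,0],[0,0,-0.3,0,0],[0,0,-0.7,0,0],[0,0,-1,0,0],[0,0,-1,0,0],[0,0,-0.5,0,0],[0,0,0,0,0]]' 15
python3 - <<'E'
from h import *
go([.560,-.371,.23])
E
```

```text
clock: 6.65
position: [0.5918, 0.0741, 0.2549]
ee_rot: [2.333, 2.101, 0.005]
force: [0.2, 0.2, -0.6]
width: 0.433
gripper_force: 15.0
units [-11.15   0.37   0.61] vise [ 20.1 -21.1 254.9] F [ 0.2  0.2 -0.6]
toolx,y,z in vise [[1.0, 0.002, 0.001], [0.002, -1.0, 0.003], [0.001, -0.003, -1.0]] t 6.65
```

```bash
python3 -m creep '[[-0.5,0,0,0,0],[-0.9,0,0,0,0],[-1,0,0,0,0],[-1,0,0,0,0],[-1,0,0,0,0],[-1,0,0,0,0],[-1,0,0,0,0],[-1,0,0,0,0],[-1,0.1,0,0,0],[-1,0.2,0.3,0,0],[-1,0.2,0.7,0,0],[-0.75,0,1,0,0]]' 15
python3 -m creep '[[0,0,1,0,0],[0,0,0.9,0,0],[0,0,0.5,0,0],[0,0,0.2,0,0],[0,0,0,0,0]]'
python3 - <<'E'
from h import *
go([.556,-.371,.070])
E
```

```text
clock: 8.15
position: [0.5628, -0.375, 0.1714]
ee_rot: [2.336, 2.099, -0.002]
force: [-0.8, 1.4, -1.1]
width: 0.433
gripper_force: 15.0
clock: 8.78
position: [0.5642, -0.3719, 0.069]
ee_rot: [2.334, 2.102, -0.0]
force: [0.7, 0.2, -0.4]
width: 0.432
gripper_force: 15.0
units [-0.   -0.21 -0.02] vise [-426.3  -41.    69. ] F [ 0.7  0.2 -0.4]
toolx,y,z in vise [[1.0, 0.002, -0.0], [0.002, -1.0, 0.0], [-0.0, -0.0, -1.0]] t 8.775
```

```bash
python3 -m creep '[[0,-0.2,0,0,0],[0,0,0,0,0.65],[0,0,0,0,0.65],[0,0,0,0,0.65],[0,0,-0.5,0,0.65],[0,0,-1,0,0.65],[0,0,-1,0,0.65],[0,0,-1,0,0.65],[0,0,-1,0,0.65],[0,0,-0.5,0,0.65]]'
python3 - <<'E'
from h import *
from cell import vision,readout
print(readout.observe()["joints"].round(3))
d=vision.get_image("wrist"); a=d["pixels"]; t=vision.get_image("top"); np.savez("top1.npz",**t)
b=cv2.resize(t["pixels"][170:270,370:460],(0,0),fx=3,fy=3)
c=np.zeros((480,800,3),np.uint8); c[:, :]=0; c[:360,:480]=cv2.resize(a,(480,360)); c[:300,490:760]=b; cv2.imwrite("pics/bin1.png",c)
print("cam off tool", R.from_rotvec(readout.observe()["ee_rot"]).inv().apply(d["position"]-readout.observe()["position"]))
E
```

```text
clock: 10.02
position: [0.5567, -0.3716, 0.273]
ee_rot: [2.332, 2.099, 0.002]
force: [0.2, -0.0, -0.4]
width: 0.655
gripper_force: 0.0
[ 0.104  0.529  0.665  1.427 -0.331  1.294  0.687]
cam off tool [ 0.07799803 -0.00070149 -0.15882662]
```

View pics/bin1.png

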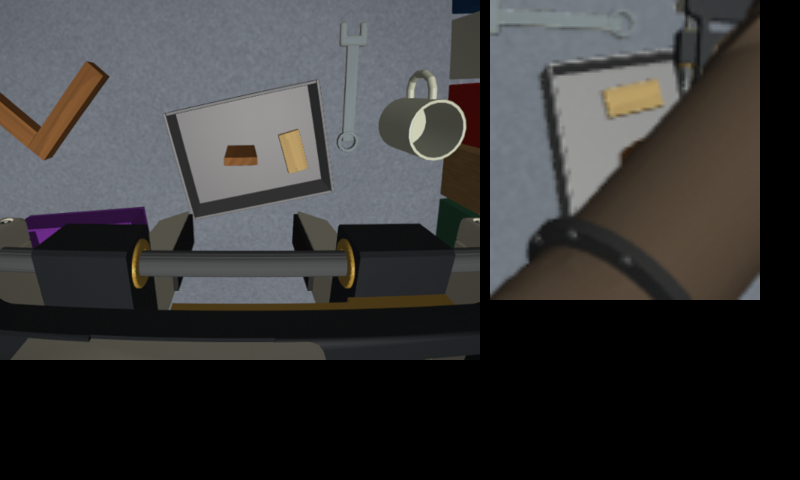

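The crop shows the offcut standing inside the grey bin at (241,155), with the scrap at (292,150). Next I'll swing to the left and raise the wrist to its limit, to tilt the tool forward along vise +x.

```bash
python3 -m creep '[[0.5,0,-0.3,0,0.65],[0.9,0,-0.3,0,0.65],[1,0,-0.3,0,0.65],[1,0,-0.3,0,0.65],[1,0,-0.3,0,0.65],[1,0,-0.3,0,0.65],[1,0,-0.3,0,0.65],[1,0,-0.3,0,0.65],[1,0,-0.3,0,0.65],[1,-0.3,-0.3,0,0.65],[1,-0.6,-0.3,0,0.65],[0.8,-0.9,-0.3,0,0.65]]'
python3 -m creep '[[0.7,-1,-0.3,0,0.65],[0.7,-1,-0.3,0,0.65],[0.7,-1,-0.3,0,0.65],[0.7,-1,-0.3,0,0.65],[0.7,-1,-0.3,0,0.65],[0.7,-1,-0.3,0,0.65],[0.7,-1,-0.3,0,0.65],[0.7,-1,-0.3,0,0.65],[0.7,-1,-0.3,0,0.65],[0.7,-1,-0.3,0,0.65],[0.7,-1,-0.3,0,0.65],[0,0,0,0,0.65]]'
python3 - <<'E'
from h import *
from cell import readout
print(readout.observe()["joints"].round(3)); go([.058,.547,.60])
E
```

```text
clock: 11.62
position: [0.5306, 0.0843, 0.4123]
ee_rot: [-2.333, -2.103, 0.002]
force: [0.5, 1.6, -0.3]
width: 0.649
gripper_force: 0.0
clock: 13.12
position: [0.1228, 0.4364, 0.5442]
ee_rot: [2.328, 2.11, -0.002]
force: [0.1, -0.8, -0.8]
width: 0.648
gripper_force: 0.0
[-1.431  0.056  0.018  1.313 -0.002  1.774 -1.511]
units [ 2.59 -1.88 -1.4 ] vise [330.4 483.8 544.2] F [ 0.1 -0.8 -0.8]
toolx,y,z in vise [[1.0, 0.008, -0.001], [0.008, -1.0, -0.001], [-0.001, 0.001, -1.0]] t 13.125
```

```bash
python3 -m creep '[[0.2,-0.5,-0.4,0,0.65],[0.2,-0.5,-0.4,0,0.65],[0.2,-0.5,-0.3,0,0.65],[0.2,-0.4,-0.3,0,0.65],[0,0,-0.5,0,0.65],[0,0,-0.7,0,0.65],[0,0,-0.7,0,0.65],[0,0,-0.7,0,0.65],[0,0,-0.7,0,0.65],[0,0,-0.7,0,0.65],[0,0,-0.7,0,0.65],[0,0,-0.7,0,0.65]]'
python3 - <<'E'
from h import *
from cell import readout
print(readout.observe()["joints"].round(3)); go([.058,.547,.60])
E
```

```text
clock: 14.62
position: [0.0538, 0.4582, 0.6844]
ee_rot: [-2.277, -2.046, -0.135]
force: [0.5, 0.6, 0.4]
width: 0.65
gripper_force: 0.0
[-2.359  0.072  0.919  0.978 -0.063  2.002 -1.582]
units [ 1.96 -0.14  2.36] vise [344.8 554.7 684.4] F [0.5 0.6 0.4]
toolx,y,z in vise [[0.993, -0.0, 0.117], [-0.0, -1.0, 0.001], [0.117, -0.001, -0.993]] t 14.625
```

```bash
python3 -m creep '[[0,0,-1,0,0.65],[0,0,-1,0,0.65],[0,0,-1,0,0.65],[0,0,-1,0,0.65],[0,0,-1,0,0.65],[0,0,-1,0,0.65]]'
python3 - <<'E'
from h import *
from cell import readout
print(readout.observe()["joints"].round(3)); go([.058,.547,.60])
E
```

```text
clock: 15.38
position: [0.0538, 0.4318, 0.7434]
ee_rot: [-2.193, -1.973, -0.276]
force: [1.2, -0.1, 0.1]
width: 0.651
gripper_force: 0.0
[-1.793e+00 -2.000e-03  2.040e-01  8.840e-01  2.500e-02  2.002e+00
 -1.680e+00]
units [ 1.86 -0.16  4.2 ] vise [318.5 551.9 743.4] F [ 1.2 -0.1  0.1]
toolx,y,z in vise [[0.967, 0.0, 0.255], [0.002, -1.0, -0.009], [0.255, 0.009, -0.967]] t 15.375
```

```bash
python3 -m creep '[[0,0,-1,0,0.65],[0,0,-1,0,0.65],[0,0,-1,0,0.65],[0,0,-1,0,0.65],[0,0,-1,0,0.65],[0,0,-1,0,0.65],[0.3,0,-1,0,0.65],[0.3,0,-1,0,0.65],[0.3,0,-1,0,0.65],[0.3,0,-1,0,0.65],[0.3,0,-1,0,0.65],[0.3,0,-1,0,0.65]]'
python3 - <<'E'
from h import *
from cell import readout
print(readout.observe()["joints"].round(3)); go([.058,.547,.60])
E
```

```text
clock: 16.88
position: [0.0527, 0.3551, 0.8837]
ee_rot: [-1.987, -1.787, -0.581]
force: [0.1, -0.3, -0.1]
width: 0.649
gripper_force: 0.0
[-0.9   -0.106 -0.461  0.644 -0.131  2.002 -1.57 ]
units [ 0.04 -0.19  8.56] vise [242.2 544.8 883.7] F [ 0.1 -0.3 -0.1]
toolx,y,z in vise [[0.832, -0.006, 0.555], [0.007, -1.0, -0.021], [0.555, 0.022, -0.831]] t 16.875
```

```bash
python3 -m creep '[[0.3,0,-1,0,0.65],[0.3,0,-1,0,0.65],[0.3,0,-1,0,0.65]]'
python3 - <<'E'
from h import *
from cell import readout
print(readout.observe()["joints"].round(3)); go([.36,.38,.62])
go([.36,.38,.62])
E
```

```text
clock: 17.25
position: [0.0508, 0.3281, 0.9221]
ee_rot: [-1.925, -1.729, -0.666]
force: [-0.5, -0.4, 0.3]
width: 0.649
gripper_force: 0.0
[-1.023 -0.145 -0.311  0.591 -0.154  2.002 -1.568]
units [-3.08  7.72  7.02] vise [215.2 543.8 922.1] F [-0.5 -0.4  0.3]
toolx,y,z in vise [[0.774, -0.008, 0.633], [0.007, -1.0, -0.021], [0.633, 0.021, -0.774]] t 17.25
units [-3.08  7.72  7.02] vise [215.2 543.8 922.1] F [-0.5 -0.4  0.3]
toolx,y,z in vise [[0.774, -0.008, 0.633], [0.007, -1.0, -0.021], [0.633, 0.021, -0.774]] t 17.25
```

Tilt is now 39°, in the right plane. I'm swinging back over the vise in an arc.

```bash
python3 -m creep '[[-0.2,0.4,0.5,0,0.65],[-0.3,0.6,0.7,0,0.65],[-0.35,0.9,0.8,0,0.65],[-0.35,0.9,0.8,0,0.65],[-0.35,0.9,0.8,0,0.65],[-0.35,0.9,0.8,0,0.65],[-0.35,0.9,0.8,0,0.65],[-0.35,0.9,0.7,0,0.65],[-0.35,0.9,0.7,0,0.65],[-0.2,0.5,0.4,0,0.65],[0,0,0,0,0.65]]'
python3 - <<'E'
from h import *
from cell import readout
print(readout.observe()["joints"].round(3)); go([.52,.1,.50]);T=np.array([.633,0,-.774])
go(world(*(np.array([-.146,-.0085,.124])-.12*T+.019*T)))
E
```

```text
clock: 18.62
position: [0.3634, 0.3771, 0.6159]
ee_rot: [-1.929, -1.73, -0.659]
force: [-0.5, 1.1, 0.1]
width: 0.651
gripper_force: 0.0
[-1.004 -0.131  0.391  1.504 -0.479  1.326 -0.699]
units [-6.81  4.66 -1.92] vise [297.  238.2 615.9] F [-0.5  1.1  0.1]
toolx,y,z in vise [[0.778, -0.01, 0.629], [0.006, -1.0, -0.024], [0.629, 0.022, -0.777]] t 18.625
units [-16.29   6.34  -0.07] vise [297.  238.2 615.9] F [-0.5  1.1  0.1]
toolx,y,z in vise [[0.778, -0.01, 0.629], [0.006, -1.0, -0.024], [0.629, 0.022, -0.777]] t 18.625
```

```bash
python3 -m creep '[[-0.5,0.3,0,0,0.65],[-0.9,0.5,0,0,0.65],[-1,0.5,0,0,0.65],[-1,0.5,0,0,0.65],[-1,0.5,0,0,0.65],[-1,0.5,0,0,0.65],[-1,0.5,0,0,0.65],[-1,0.5,0,0,0.65],[-1,0.5,0,0,0.65],[-1,0.5,0,0,0.65],[-0.5,0.3,0,0,0.65],[0,0,0,0,0.65]]'
python3 - <<'E'
from h import *
from cell import readout,vision
print(readout.observe()["joints"].round(3));T=np.array([.633,0,-.774])
go(world(*(np.array([-.146,-.0085,.124])-.12*T+.019*T)))
d=vision.get_image("wrist"); cv2.imwrite("pics/w2.png",d["pixels"]); np.savez("w2.npz",**d)
E
```

```text
clock: 20.12
position: [0.5302, 0.0514, 0.3635]
ee_rot: [-1.928, -1.73, -0.662]
force: [0.1, -0.2, 0.5]
width: 0.648
gripper_force: 0.0
[-0.461  0.345  0.958  1.741 -0.885  1.583  0.574]
units [-6.43  1.21 -0.06] vise [ -9.   37.7 363.5] F [ 0.1 -0.2  0.5]
toolx,y,z in vise [[0.777, -0.009, 0.63], [0.006, -1.0, -0.022], [0.63, 0.021, -0.776]] t 20.125
```

View pics/w2.png

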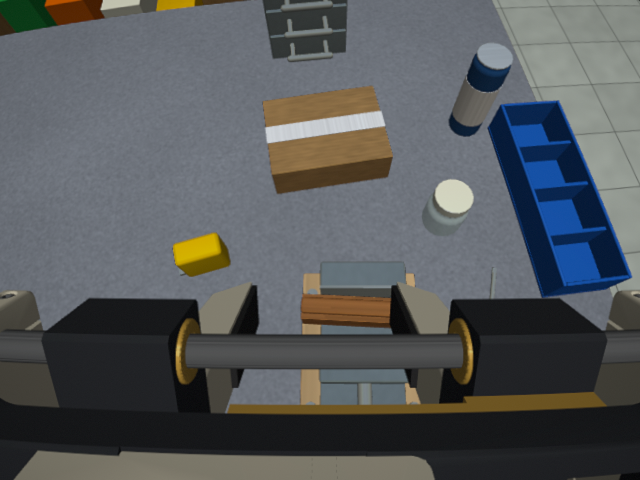

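The view shows the vise ahead, with the rail at (345,310) and nothing disturbed. I'm continuing to the pre-grasp behind the knob.

```bash
python3 -m creep '[[-0.6,0.2,0,0,0.65],[-0.9,0.2,0,0,0.65],[-1,0.2,0,0,0.65],[-1,0.2,0,0,0.65],[-1,0.2,0,0,0.65],[-1,0.2,0,0,0.65],[-0.7,0,0,0,0.65],[-0.2,0,0,0,0.65],[0,0,0,0,0.65]]'
python3 - <<'E'
from h import *
from cell import readout,vision
print(readout.observe()["joints"].round(3));T=np.array([.63,0.021,-.776])
go(world(*(np.array([-.146,-.0085,.124])+.019*T)))
t=vision.get_image("top");W=cloud(t);x,y,z=W[...,0],W[...,1],W[...,2]
w=W-O; a=w@U; b=w@V
m=(a>-.166)&(a<-.138)&(abs(b)<.055)&(z>.09)&(z<.14); p=W[m]; print(m.sum(),(vise(p.mean(0))*1e3).round(1) if m.any() else "", p[:,2].max() if m.any() else "")
s=vision.get_image("side"); 
c=np.zeros((420,800,3),np.uint8); c[:400,:400]=cv2.resize(t["pixels"][175:275,270:370],(400,400),interpolation=2); c[:400,400:]=cv2.resize(s["pixels"][170:290,230:350],(400,400),interpolation=2); cv2.imwrite("pics/k1.png",c)
E
```

```text
clock: 21.3
position: [0.5549, -0.1492, 0.2023]
ee_rot: [-1.925, -1.731, -0.666]
force: [-0.2, 0.1, -0.0]
width: 0.653
gripper_force: 0.0
[ 0.022  0.724  0.86   1.648 -0.965  1.655  1.042]
units [-0.08  0.06  2.94] vise [-205.9   -8.2  202.3] F [-0.2  0.1 -0. ]
toolx,y,z in vise [[0.775, -0.006, 0.632], [0.008, -1.0, -0.02], [0.632, 0.021, -0.775]] t 21.3
53 [-151.1   -6.9  131. ] 0.1373054874922417
```

View pics/k1.png

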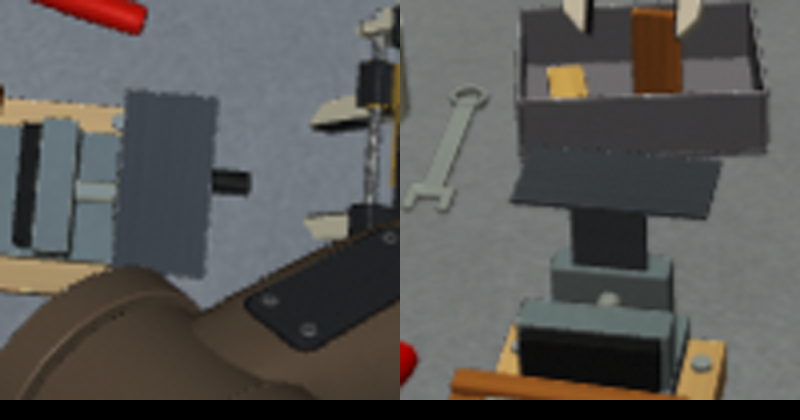

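Left: the knob at (232,182) lies between the fingertips at (330,110) and (310,225). Right: the offcut stands in the grey bin at (655,50). I'm advancing and gripping.

```bash
python3 -m creep '[[0,0,0.6,0,0.65],[0,0,0.8,0,0.65],[0,0,0.8,0,0.65],[-0.08,0.04,0.5,0,0.65],[0,0,0.24,0,0.65],[0,0,0,0,0.65]]'
python3 -m creep '[[0,0,0,0,0],[0,0,0,0,0],[0,0,0,0,0],[0,0,0,0,0],[0,0,0,0,0],[0,0,0,0,0]]' 40
python3 - <<'E'
from h import *
from cell import readout
T=np.array([.632,0.021,-.775])
go(world(*(np.array([-.146,-.0085,.124])+.019*T)))
s=readout.observe();print("grasp vise",(vise(s["position"])-.019*T)*1e3)
E
```

```text
clock: 22.15
position: [0.5614, -0.0787, 0.1083]
ee_rot: [-1.926, -1.73, -0.665]
force: [-0.1, -0.7, 0.2]
width: 0.65
gripper_force: 0.0
clock: 22.9
position: [0.5626, -0.0792, 0.1083]
ee_rot: [-1.927, -1.731, -0.667]
force: [4.3, -0.3, 0.1]
width: 0.187
gripper_force: 40.0
units [ 0.04 -0.01  0.01] vise [-135.5   -8.3  108.3] F [ 4.3 -0.3  0.1]
toolx,y,z in vise [[0.776, -0.007, 0.631], [0.006, -1.0, -0.018], [0.631, 0.018, -0.775]] t 22.9
grasp vise [-147.51834473   -8.71794982  123.02720075]
```

```bash
cat >> h.py <<'E'
def st():
    "where the grasp point is on the crank circle; forces (radial, tangential clockwise) on the tool"
    from cell import readout
    s=readout.observe(); M=R.from_rotvec(s["ee_rot"]).as_matrix(); T=M[:,2]
    g=vise(s["position"]-.019*T)*1e3; y,z=g[1],g[2]-80; phi=np.arctan2(-y,z); f=s["force"]; fy,fz=f@V,f[2]
    print("grasp",g.round(1),"phi",np.degrees(phi).round(1),"r",np.hypot(y,z).round(1),"Frad",round(-fy*np.sin(phi)+fz*np.cos(phi),1),"Ftan",round(-fy*np.cos(phi)-fz*np.sin(phi),1),"Fx",round(f@U,1),"w",s["width"].round(3),"t",s["clock"],"toolz",[round(float(T@k),3) for k in (U,V,[0,0,1])])
E
python3 -m creep '[[-0.08,0.35,0.1,0,0],[-0.11,0.23,0.14,0,0],[-0.15,0.18,0.18,0,0],[-0.17,0.11,0.21,0,0]]'
python3 -c "from h import *;st()"
```

```text
clock: 23.4
position: [0.5975, -0.083, 0.0764]
ee_rot: [-1.927, -1.732, -0.67]
force: [2.3, -3.0, 10.2]
width: 0.183
gripper_force: 40.0Traceback (most recent call last):
  File "<string>", line 1, in <module>
    from h import *;st()
                    ~~^^
  File "h.py", line 27, in st
    print("grasp",g.round(1),"phi",np.degrees(phi).round(1),"r",np.hypot(y,z).round(1),"Frad",round(-fy*np.sin(phi)+fz*np.cos(phi),1),"Ftan",round(-fy*np.cos(phi)-fz*np.sin(phi),1),"Fx",round(f@U,1),"w",s["width"].round(3),"t",s["clock"],"toolz",[round(float(T@k),3) for k in (U,V,[0,0,1])])
                                                                                                                                                                                                           ^^^^^^^^^^^^^^^^
AttributeError: 'float' object has no attribute 'round'
```

```bash
sed -i 's/s\["width"\].round(3)/round(s["width"],3)/' h.py
python3 -c "from h import *;st()"
python3 -m creep '[[-0.18,0.04,0.23,0,0],[-0.18,-0.04,0.23,0,0],[-0.17,-0.11,0.21,0,0],[-0.15,-0.18,0.18,0,0]]'
python3 -c "from h import *;st()"
```

```text
grasp [-147.6  -43.8   91.1] phi 75.7 r 45.2 Frad 5.1 Ftan -9.2 Fx -2.7 w 0.183 t 23.4 toolz [0.632, 0.016, -0.775]
clock: 23.9
position: [0.5862, -0.0818, 0.0322]
ee_rot: [-1.929, -1.733, -0.671]
force: [9.6, -2.8, 2.9]
width: 0.188
gripper_force: 40.0
grasp [-147.6  -32.3   46.9] phi 135.6 r 46.2 Frad 4.8 Ftan -9.0 Fx -1.7 w 0.188 t 23.9 toolz [0.631, 0.014, -0.776]
```

```bash
python3 -m creep '[[-0.11,-0.23,0.14,0,0],[-0.07,-0.27,0.09,0,0],[-0.02,-0.29,0.03,0,0],[0.02,-0.29,-0.03,0,0],[0.07,-0.27,-0.09,0,0],[0.11,-0.23,-0.14,0,0]]'
python3 -c "from h import *;st()"
python3 -m creep '[[0.15,-0.18,-0.18,0,0],[0.17,-0.11,-0.21,0,0],[0.18,-0.04,-0.23,0,0],[0.18,0.04,-0.23,0,0],[0.17,0.11,-0.21,0,0],[0.15,0.18,-0.18,0,0]]'
python3 -c "from h import *;st()"
```

```text
clock: 24.65
position: [0.5221, -0.0749, 0.0329]
ee_rot: [-1.928, -1.732, -0.668]
force: [11.2, 0.3, -3.1]
width: 0.185
gripper_force: 40.0
grasp [-147.4   32.1   47.7] phi -135.2 r 45.6 Frad -5.6 Ftan -10.1 Fx 1.5 w 0.185 t 24.65 toolz [0.631, 0.017, -0.776]
clock: 25.4
position: [0.5217, -0.0747, 0.0955]
ee_rot: [-1.927, -1.73, -0.663]
force: [4.7, 2.1, -19.3]
width: 0.188
gripper_force: 40.0
grasp [-147.4   32.4  110.3] phi -46.9 r 44.3 Frad -16.4 Ftan -11.0 Fx 2.6 w 0.188 t 25.4 toolz [0.63, 0.021, -0.776]
```

```bash
python3 -m creep '[[0.08,0.26,-0.11,0,0],[0.06,0.28,-0.08,0,0],[0.02,0.29,-0.03,0,0],[-0.02,0.29,0.03,0,0],[-0.07,0.27,0.09,0,0]]'
python3 -c "from h import *;st()"
python3 -m creep '[[-0.11,0.23,0.14,0,0],[-0.15,0.18,0.18,0,0],[-0.17,0.11,0.21,0,0]]'
python3 -c "from h import *;st()"
```

```text
clock: 26.02
position: [0.577, -0.0808, 0.1027]
ee_rot: [-1.924, -1.729, -0.668]
force: [-4.6, -1.6, 10.5]
width: 0.187
gripper_force: 40.0
grasp [-147.6  -23.2  117.4] phi 31.8 r 44.0 Frad 6.6 Ftan -9.3 Fx -2.1 w 0.187 t 26.025 toolz [0.634, 0.02, -0.773]
clock: 26.4
position: [0.5982, -0.083, 0.0746]
ee_rot: [-1.925, -1.73, -0.67]
force: [-1.3, -2.5, 8.6]
width: 0.185
gripper_force: 40.0
grasp [-147.5  -44.5   89.3] phi 78.2 r 45.4 Frad 0.8 Ftan -8.7 Fx -2.6 w 0.185 t 26.4 toolz [0.633, 0.018, -0.774]
```

```bash
python3 -m creep '[[-0.18,0.04,0.23,0,0],[-0.18,-0.04,0.23,0,0],[-0.17,-0.11,0.21,0,0]]'
python3 -c "from h import *;st()"
python3 -m creep '[[-0.15,-0.18,0.18,0,0],[-0.11,-0.23,0.14,0,0]]'
python3 -c "from h import *;st()"
```

```text
clock: 26.78
position: [0.5931, -0.0823, 0.0401]
ee_rot: [-1.926, -1.73, -0.669]
force: [-1.3, -2.8, 11.0]
width: 0.187
gripper_force: 40.0
grasp [-147.4  -39.3   54.8] phi 122.6 r 46.7 Frad -6.8 Ftan -8.7 Fx -2.9 w 0.187 t 26.775 toolz [0.633, 0.018, -0.774]
clock: 27.02
position: [0.5769, -0.0805, 0.0243]
ee_rot: [-1.926, -1.731, -0.671]
force: [2.8, -3.3, 13.0]
width: 0.186
gripper_force: 40.0
grasp [-147.2  -23.    39. ] phi 150.7 r 47.0 Frad -9.8 Ftan -9.1 Fx -3.0 w 0.186 t 27.025 toolz [0.633, 0.017, -0.774]
```

```bash
python3 -m creep '[[-0.05,-0.27,0.06,0,0],[-0.02,-0.29,0.03,0,0]]'
python3 -c "from h import *;st()"
python3 - <<'E'
from h import *
from cell import vision
s=vision.get_image("side"); t=vision.get_image("top")
c=np.zeros((420,800,3),np.uint8); c[:400,:400]=cv2.resize(t["pixels"][175:265,230:320],(400,400),interpolation=2); c[:400,400:]=cv2.resize(s["pixels"][220:340,230:350],(400,400),interpolation=2); cv2.imwrite("pics/k2.png",c)
E
```

```text
clock: 27.28
position: [0.5555, -0.0785, 0.0191]
ee_rot: [-1.928, -1.732, -0.67]
force: [8.5, -2.5, -1.0]
width: 0.188
gripper_force: 40.0
grasp [-147.5   -1.5   33.8] phi 178.2 r 46.2 Frad 1.3 Ftan -8.7 Fx -1.6 w 0.188 t 27.275 toolz [0.631, 0.015, -0.775]
```

View pics/k2.png

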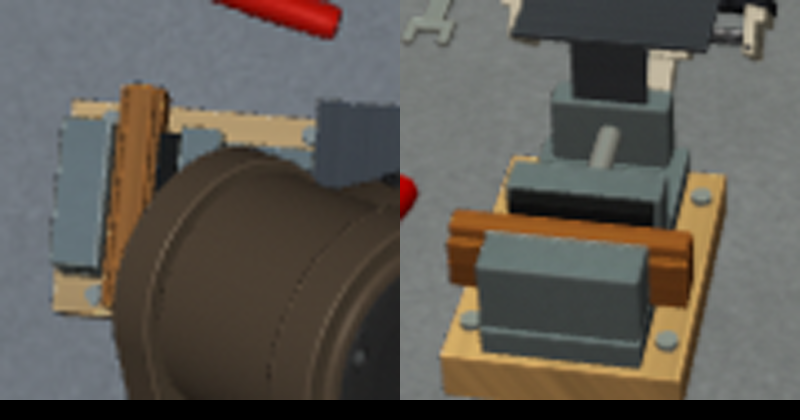

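The jaw (rubber at (570,205) right, (168,165) left) is closing on the rail, which is still slightly askew. Pull is still about 9 N, so I'm continuing.

```bash
python3 -m creep '[[0.02,-0.29,-0.03,0,0],[0.07,-0.27,-0.09,0,0],[0.11,-0.23,-0.14,0,0]]'
python3 -c "from h import *;st()"
python3 -m creep '[[0.15,-0.18,-0.18,0,0],[0.17,-0.11,-0.21,0,0]]'
python3 -c "from h import *;st()"
```

```text
clock: 27.75
position: [0.5231, -0.075, 0.0322]
ee_rot: [-1.927, -1.731, -0.668]
force: [9.3, 1.4, -8.2]
width: 0.186
gripper_force: 40.0
grasp [-147.5   31.1   47. ] phi -136.8 r 45.3 Frad -0.3 Ftan -12.3 Fx 2.4 w 0.186 t 27.75 toolz [0.631, 0.018, -0.775]
clock: 28.0
position: [0.5114, -0.0738, 0.0523]
ee_rot: [-1.927, -1.73, -0.666]
force: [7.7, 2.5, -11.9]
width: 0.182
gripper_force: 40.0
grasp [-147.5   42.8   67.1] phi -106.8 r 44.7 Frad -3.7 Ftan -13.6 Fx 3.3 w 0.182 t 28.0 toolz [0.631, 0.019, -0.775]
```

```bash
python3 -m creep '[[0.18,-0.03,-0.23,0,0]]'
python3 -c "from h import *;st()"
python3 -m creep '[[0.09,0.02,-0.11,0,0],[0,0,0,0,0]]'
python3 -c "from h import *;st()"
```

```text
clock: 28.12
position: [0.5098, -0.0736, 0.0639]
ee_rot: [-1.926, -1.73, -0.664]
force: [5.6, 3.3, -14.8]
width: 0.187
gripper_force: 40.0
grasp [-147.5   44.4   78.6] phi -91.8 r 44.4 Frad -4.7 Ftan -15.0 Fx 3.9 w 0.187 t 28.125 toolz [0.631, 0.021, -0.775]
clock: 28.38
position: [0.5102, -0.0736, 0.0699]
ee_rot: [-1.926, -1.73, -0.665]
force: [0.4, 2.2, -8.9]
width: 0.19
gripper_force: 40.0
grasp [-147.5   43.9   84.6] phi -84.0 r 44.2 Frad -1.1 Ftan -8.8 Fx 2.2 w 0.19 t 28.375 toolz [0.632, 0.021, -0.775]
```

```bash
python3 -m creep '[[0.12,0.03,-0.14,0,0]]'
python3 -c "from h import *;st()"
```

```text
clock: 28.5
position: [0.5113, -0.0737, 0.0765]
ee_rot: [-1.927, -1.729, -0.663]
force: [3.6, 3.1, -18.3]
width: 0.184
gripper_force: 40.0
grasp [-147.4   42.8   91.2] phi -75.3 r 44.3 Frad -7.8 Ftan -16.9 Fx 3.5 w 0.184 t 28.5 toolz [0.631, 0.021, -0.775]
```

Pull is 16.9 N, which is firm and inside the window. I'm releasing and backing off.

```bash
python3 -m creep '[[0,0,0,0,0],[0,0,0,0,0.6],[0,0,0,0,0.6],[0,0,0,0,0.6],[0,0,0,0,0.6],[0,0,-0.3,0,0.6],[0,0,-0.7,0,0.6],[0,0,-1,0,0.6],[0,0,-1,0,0.6],[0,0,-1,0,0.6],[0,0,-0.5,0,0.6],[0,0,0,0,0.6]]'
python3 - <<'E'
from h import *
from cell import vision
s=vision.get_image("side"); t=vision.get_image("top"); W=cloud(s)
w=W-O; a,b=w@U,w@V; z=W[...,2]; hsv=cv2.cvtColor(s["pixels"],cv2.COLOR_BGR2HSV); m=(hsv[...,0]<20)&(hsv[...,1]>90)&(z>.092)&(z<.108)&(abs(b)<.09)&(a>.03)&(a<.09)
p=np.stack([a[m],b[m]],1)*1e3; print("rail top",cv2.minAreaRect(p.astype(np.float32)))
c=np.zeros((420,800,3),np.uint8); c[:400,:400]=cv2.resize(t["pixels"][170:270,240:340],(400,400),interpolation=2); c[:400,400:]=cv2.resize(s["pixels"][180:340,230:350],(300,400),interpolation=2)[:, :300] if 0 else cv2.resize(s["pixels"][160:330,210:380],(400,400),interpolation=2); cv2.imwrite("pics/k3.png",c); st()
E
```

```text
clock: 30.0
position: [0.5033, -0.1883, 0.2173]
ee_rot: [-1.928, -1.73, -0.666]
force: [-0.4, -1.0, -0.8]
width: 0.599
gripper_force: 0.0
rail top ((54.56986999511719, -4.584602355957031), (41.06206130981445, 148.63108825683594), 5.35248327255249)
grasp [-260.1   39.   230.6] phi -14.5 r 155.6 Frad -1.1 Ftan 0.5 Fx 0.7 w 0.6 t 30.1 toolz [0.633, 0.021, -0.774]
```

View pics/k3.png

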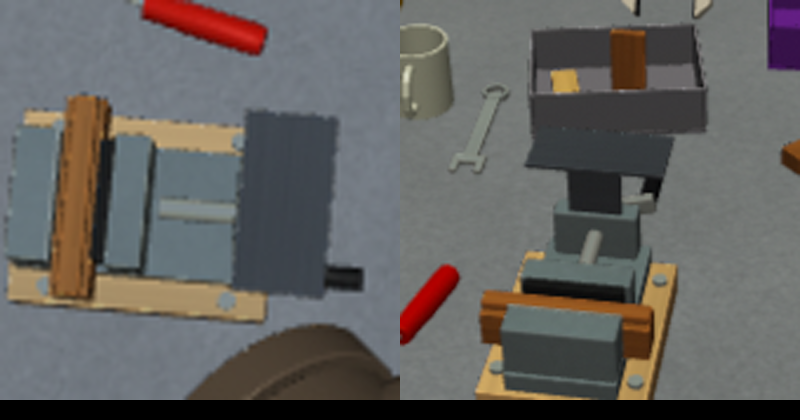

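The rail is square and flat against the fixed jaw at (62,200), with the rubber pressed on it at (105,200). The knob rests at (345,278), the offcut is in the grey bin at (628,58), and the gripper is clear. I'm handing in.

```bash
python3 -c "
from cell import sign_off
print(sign_off())"
```

```text
the job is handed in; nothing more can be done
None
```

The job is handed in, though no verdict came back: the offcut is in the grey scrap bin, and the rail is clamped flat against the fixed jaw at about 17 N knob pull, with the gripper clear of everything after 30 s of robot time.

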